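Press a brass core into a wooden ring with the bench quick clamp

TASK

A brass core stands a few millimetres out of the wooden ring that is held in the orange bench quick clamp. Squeeze the clamp's two sprung black grips together, letting them spring open between strokes, to walk the jaw onto the core and press it fully home, gently, because the wood splits if the jaw pushes with more than 40 N; do not push the jaw or the core by hand. Then hold the red release tab down until the jaw has slid all the way back open, and leave the clamp alone with the bottle, the white tablet and the wooden ring clamp where they stood.

Things in the scene. Friction and masses are not known exactly. Their poses are not given: they have to be found in the camera images.
- clamp: Quick clamp on a plywood board 96 x 276 x 16 mm, fixed to the worktop. Origin: underside of the board, midway between the grips. Its y axis runs along the steel bar towards the jaw; z up. Orange side cheeks (40 mm apart over all, top 62 mm high). An aluminium nest (y = 45 to 53 mm, top 91 mm high) holds the dark wooden ring (36 mm diameter, 12 mm wide, centre 68 mm high).
- squeeze_point (a point): Point midway between the two upright black grips, 130 mm above the worktop: squeeze them at this height. Each is 22 mm wide across the bar, 12 mm thick along it, top 142 mm high, hinged 50 mm high. Outer faces are 64 mm apart along the clamp's y at rest, about 36 mm fully squeezed. Geared together, both swing inwards equally.
- trigger (a joint): Angle of the front black grip (nearer the jaw), rad: 0 open, 0.19 fully squeezed. A full squeeze carries the jaw on by 4 to 8 mm (ratchet teeth every 4 mm; the first third is idle) and the ratchet keeps it when the grips are let open. With the core home it usually stops short, at 0.10 to 0.16. Let the grips open fully (66 mm or more between the fingers) between strokes.
- jaw (a joint): Travel of the orange moving jaw and its bar towards the ring, m: 0 fully open, range to 0.040. About 0.030 when the core is home. A light spring (4 to 5 N) pulls it open, the ratchet holds it. Starts between 0 and 0.010.
- jaw_face (a point): Centre of the round rubber pad (25 mm diameter) on the jaw, its face towards the core, 68 mm above the worktop. The jaw is 34 mm wide, its top 87 mm above the worktop.
- core (a joint): How far the brass core has been pressed in, m: 0.008 is fully home (hard stop, the flange against the wood); it starts between 0 and 0.003. It slides stiffly, at 16 N or a little more, and stays where it is left; the wood splits above 40 N of jaw push.
- core_face (a point): Centre of the outer face of the brass core's flange (23 mm diameter, 2 mm thick), which looks along the clamp's y towards the jaw.
- core_seat (a point): Where the centre of that flange face comes to lie when the core is fully home.
- release_tab (a joint): Angle of the red release tab, rad: about 0.016 at rest, 0.13 fully pressed (hard stop); the ratchet lets go above about 0.09. It needs about 3 N down at the tab, about 7 mm of travel, and springs back.
- tab_top (a point): Centre of the top of the red release tab (28 mm across the bar, 32 mm along it, 6 mm thick), 98 mm above the worktop at rest, 115 mm behind the middle of the grips (towards the clamp's -y). Press it straight down, with the grips let open; after the press it takes about one second for the jaw to slide back.
- flux_bottle_centre (a point): Bystander: small bottle with white cap, 46 mm diameter, 102 mm high; its centre. Must not be moved.
- borax_tablet_centre (a point): Bystander: flat round white tablet, 43 mm diameter, 15 mm high; its centre. Must not be moved.
- ring_clamp_centre (a point): Bystander: turned wooden ring clamp lying on its side, 114 x 25 x 22 mm; its centre. Must not be moved.
- rear_grip (a joint): Angle of the rear black grip, rad, the same as the front one's. Squeezing empty takes a pinch of 3 to 12 N. On the core a pinch of 17 N makes the jaw push with about 15 N (the core barely creeps), 24 N about 26 N (the core moves in), 32 N about 42 N (the wood splits).

How it is judged:
By the outcome, as a careful person would: the job done as asked, in the order asked, and still so for the second after the job is handed in, with the robot touching nothing.
It also fails if it takes over 51 s, if anything falls off the work surface, if the arm or the gripper's body presses on something with over 40 N, if the wrist force passes 120 N, or if a joint passes its speed limit or range.

ROBOT

A 6-joint arm with a two-finger parallel gripper is mounted at the origin on a cart in front of the work surface, level with it; the furniture and walls round the work are solid. World frame = base frame: x ahead of the robot, y to its left, z up, the work surface at z = 0. Lengths are in m, angles in degrees, forces in N, time in s.
With the tool pointing down it reaches from about 0.25 to 0.775 m from the base axis. Payload 4 kg.
Tool frame: the origin (TCP) lies at the centre of the arm's flange, where the gripper is bolted on; the fingertips stand 173 mm ahead of it and the grasp point (between the pads) lies 155 mm ahead of it (ctrl.grip_point_offset is the distance from the TCP to the grasp point, in m); z points along the fingers, y is the line along which they close (so a half turn about z gives the same grasp; the last joint's range is limited). The gripper opens to 85 mm and grips with 20 to 120 N. Pads are 22 mm wide; open, the fingers measure 114 mm over their backs; the gripper's body (76 mm by 85 mm) begins 54 mm behind the grasp point. The pads swing forward as they close: fully open they stand 13 mm farther back than shut.
Start: joints at [-74.719, 4.996, 78.535, -0, 96.463, -5.907], TCP at [0.199, -0.513, 0.405] pointing down, gripper open.
Joint ranges: [-177.83, 177.83], [-43.37, 116.18], [15.69, 146.23], [-61.86, 241.86], [9.47, 152.12], [-147.06, 147.06]. Speed limits (degrees/s): [159.86, 159.86, 180, 180, 180, 180].

INTERFACE

Orientations are given as [roll, pitch, yaw] about the fixed x, y, z axes, in that order (R = Rz(yaw) Ry(pitch) Rx(roll)).
In Python, from plant import sense, eyes, job, ctrl gives the robot as it stands. The module is installed in compiled form; this text tells all that it offers.
- The arm moves only by the shell command python3 -m pendant 'ROWS' [OPENING] [FORCE]. ROWS is JSON, a list that holds one entry, the list of rows, each a list of 4 numbers: the shift along the world's x, y, z in mm, then the turn about the world's z in degrees. In form: [[[x, y, z, yaw], ...]]. A call has 1 to 5 rows; each row shifts and turns the commanded pose from where the row before left it; what a row does not reach is not made up. A row lasts 1/10 s, in which the tool goes at most 50 mm and 8.59 degrees, less where a joint would pass 70% of its speed; a pose out of reach is approached as far as the arm can. A call is refused whole if a number of a shift passes 50 or a number of a turn 8.59, either way. A call with a gripper value outside its range is refused whole. OPENING is the gripper's target within -1 to 1 (shut at 1, half-way at 0, fully open at -1), set as the call begins (- or left out, the last holds). The fingers move at their own pace and stop on an object; FORCE is the grip in N (left out, the last holds). Time passes only in rows, so rows that do not move let the fingers close. It gives the time, the measured TCP pose, the force, the opening and the grip force at its end, in the units of the state.
- sense(): the state, without advancing time (a new reading comes with each control period).
- eyes.camera(name): name is "side" or "top"; returns a dict with "image" (400x640x3 uint8, red, green, blue), "vfov" (degrees; the focal length in pixels is half the picture's height over the tangent of half this angle, whatever the lens; pixels are square), "cx", "cy" (the principal point, pixels), "distortion" ([k1, k2, p1, p2, k3] as OpenCV has them; the pictures are not rectified), "rvec" (rotation vector, rad) and "tvec" (3), from world to camera coordinates, as OpenCV has them. Camera axes: x right, y down, z forward; pixel columns grow to the right and rows downward; lengths in m; the calibration is good to about 2 mm. A picture is of the moment at which its call begins. There is no depth.
- job.close_job(): hands the job in; it is judged then, once.
The state is a dict: "time": time; "joints": joint angles; "qd": joint speeds; "effort": joint torques, N m; "ee_pos": TCP position; "tcp_rot": TCP orientation; "force": force on the tool from outside, world axes, zero at the start; "wrist_torque": the same for the moment, N m; "width": opening from 0.0 (shut) to 1.0 (fully open); "finger_force": force on a finger pad.
Only numpy, scipy, OpenCV 4.12 (cv2) and the standard library are available. Lean on these libraries where they do the work, as an engineer would, in place of code of your own. Each camera call takes 0.05 s, during which the arm holds its last target. There are 200 camera calls.

## Working session

There is one attempt and no reset: what is moved stays moved. The work goes in short steps, Python scripts to look and compute and a shell command to move; the robot and the scene stay as the last step left them, time stands still between calls to the robot, and variables do not carry over. Pictures are saved under pics/ and viewed, at most 10 in all, crops included, and the job is handed in when it is done.

```bash
mkdir -p pics; cat > h.py <<'E'
import numpy as np, cv2
from plant import sense, eyes, job, ctrl
def cam(n):
    c=eyes.camera(n); h=c["image"].shape[0]; f=h/2/np.tan(np.radians(c["vfov"])/2)
    c["K"]=np.array([[f,0,c["cx"]],[0,f,c["cy"]],[0,0,1.]]); c["d"]=np.array(c["distortion"],float)
    c["R"]=cv2.Rodrigues(np.array(c["rvec"],float))[0]; c["t"]=np.array(c["tvec"],float).ravel(); return c
def ray(c,uv):
    p=cv2.undistortPoints(np.array([[uv]],float),c["K"],c["d"])[0,0]
    return -c["R"].T@c["t"], c["R"].T@np.array([p[0],p[1],1.])
def onz(c,uv,z):
    o,d=ray(c,uv); return o+d*(z-o[2])/d[2]
def proj(c,P):
    return cv2.projectPoints(np.array(P,float).reshape(-1,1,3),np.array(c["rvec"],float),c["t"],c["K"],c["d"])[0][:,0]
def save(c,n): cv2.imwrite("pics/"+n,c["image"][:,:,::-1])
E
python3 - <<'E'
from h import *
for n in("top","side"):
    c=cam(n); save(c,n+"0.png"); print(n,-c["R"].T@c["t"],c["K"][0,0],c["d"])
s=sense(); print({k:np.round(v,3).tolist() for k,v in s.items()}, ctrl.grip_point_offset)
E
```

```text
top [ 0.47577765 -0.01418444  0.93191301] 399.54513870780903 [-0.01925555  0.          0.          0.          0.        ]
side [ 0.3391511  -0.36246631  0.85186967] 433.63397691781347 [-0.11444538  0.          0.          0.          0.        ]
{'time': 0.1, 'joints': [-74.72, 5.036, 78.615, -0.002, 96.465, -5.907], 'qd': [-0.003, -0.2, -0.098, 0.04, 0.125, -0.049], 'effort': [0.002, -35.302, -31.422, -0.0, 0.008, -0.0], 'ee_pos': [0.199, -0.513, 0.404], 'tcp_rot': [-179.884, -0.01, 21.187], 'force': [-0.002, 0.738, 0.981], 'wrist_torque': [0.066, 0.022, -0.05], 'finger_force': 0.0, 'width': 0.999} 0.1547
```

View pics/top0.png

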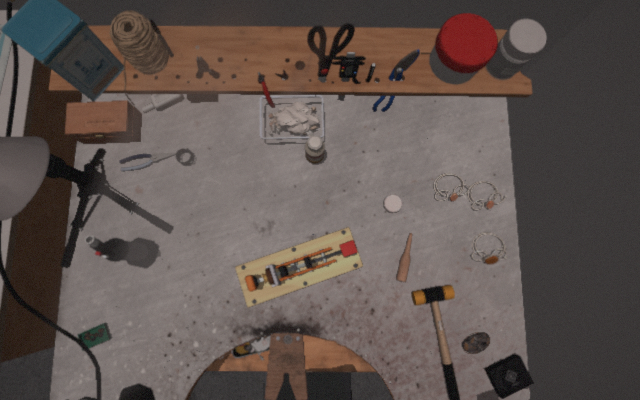

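View pics/side0.png

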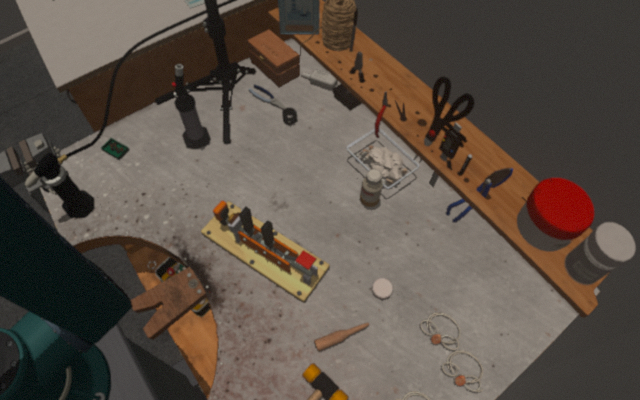

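The top view shows the clamp board at about (300,267), with the orange jaw end at (250,283) and the red tab at (348,247). The bottle is at (316,148), the tablet at (392,203) and the ring clamp at (404,258). Next I measure the board and the tab.

```bash
cat > m.py <<'E'
from h import *
for n in("top","side"):
    c=cam(n); hsv=cv2.cvtColor(c["image"],cv2.COLOR_RGB2HSV)
    m=cv2.inRange(hsv,(18,50,90),(35,255,255))
    m=cv2.morphologyEx(m,cv2.MORPH_CLOSE,np.ones((3,3)))
    roi=np.zeros_like(m)
    if n=="top": roi[220:315,225:372]=255
    else: roi[195:305,195:335]=255
    m&=roi
    k=max(cv2.findContours(m,cv2.RETR_EXTERNAL,cv2.CHAIN_APPROX_NONE)[0],key=cv2.contourArea)[:,0]
    P=np.array([onz(c,p.astype(float),.016)[:2] for p in k])
    r=cv2.minAreaRect((P*1000).astype(np.float32)); print(n,"board",r)
    red=(cv2.inRange(hsv,(0,150,90),(6,255,255))|cv2.inRange(hsv,(172,150,90),(180,255,255)))&roi
    kk=max(cv2.findContours(red,cv2.RETR_EXTERNAL,cv2.CHAIN_APPROX_NONE)[0],key=cv2.contourArea)[:,0]
    T=np.array([onz(c,p.astype(float),.098)[:2] for p in kk])
    print("tab",cv2.minAreaRect((T*1000).astype(np.float32)),kk.mean(0))
    ys,xs=np.nonzero(roi); x0,x1,y0,y1=xs.min(),xs.max(),ys.min(),ys.max()
    globals()[n]=cv2.resize(c["image"][y0:y1,x0:x1,::-1],(700,int(700*(y1-y0)/(x1-x0))),interpolation=cv2.INTER_CUBIC)[:560]
    cv2.imwrite(f"pics/{n}_crop.png",globals()[n])
E
python3 m.py
```

```text
top board ((480.88946533203125, 14.111648559570312), (94.7329330444336, 275.22747802734375), 19.587322235107422)
tab ((517.6201782226562, -89.93600463867188), (26.028274536132812, 30.471193313598633), 18.58541488647461) [348.14893617 248.21276596]
side board ((482.1629638671875, 12.802276611328125), (101.26168060302734, 279.12591552734375), 19.737424850463867)
tab ((519.0140380859375, -90.75396728515625), (26.236167907714844, 31.728851318359375), 18.460996627807617) [305.08888889 259.75555556]
```

View pics/top_crop.png

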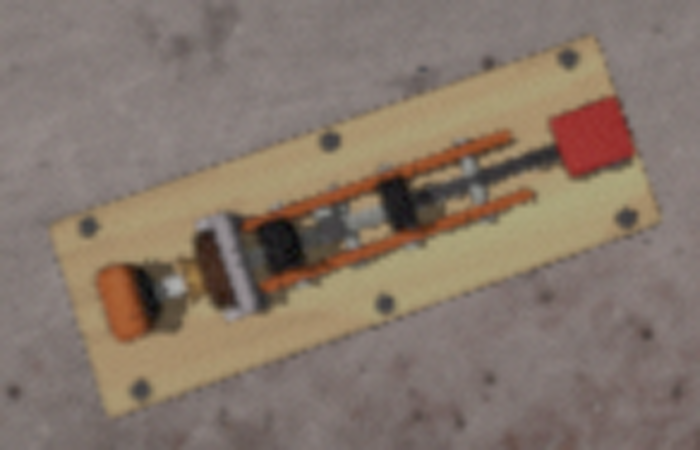

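View pics/side_crop.png

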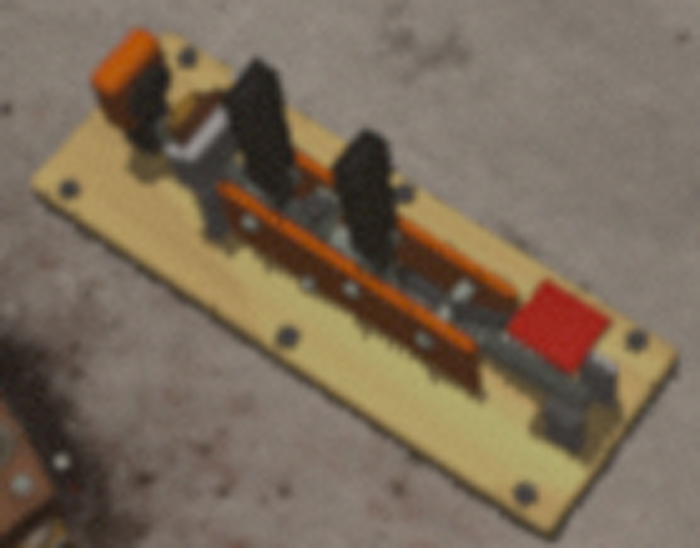

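The crops show both black grips, tops near top-view pixels (283.6,271) and (308,262.4), and the red tab at (348,248). The clamp axis is turned about 19.5°, which is within 2° of the tool's yaw. I'll fix the midpoint of the grips and start moving.

```bash
cat > g.py <<'E'
from h import *
a=np.radians(19.5); Y=np.array([-np.sin(a),np.cos(a)]); X=np.array([np.cos(a),np.sin(a)])
for n in("top","side"):
    c=cam(n); g=cv2.cvtColor(c["image"],cv2.COLOR_RGB2GRAY)
    m=cv2.inRange(g,0,48)
    # predicted grip-top quads from tab-based origin
    O=np.array([.480,.018])
    for s in(1,-1):
        q=[[*(O+Y*(s*26+dy)/1e3+X*dx/1e3),.142] for dx,dy in((-11,-6),(-11,6),(11,6),(11,-6))]
        print(n,s,np.round(proj(c,q),1).tolist())
    if n=="top":
        for s,b in((1,(277,264,291,279)),(-1,(302,255,315,270))):
            mm=m[b[1]:b[3],b[0]:b[2]]; ys,xs=np.nonzero(mm); uv=(xs.mean()+b[0],ys.mean()+b[1]); print(uv,mm.sum()//255,onz(c,uv,.14))
    im=cv2.resize(c["image"],None,fx=5,fy=5,interpolation=cv2.INTER_CUBIC)
    for s in(1,-1):
        q=[[*(O+Y*(s*26+dy)/1e3+X*dx/1e3),.142] for dx,dy in((-11,-6),(-11,6),(11,6),(11,-6))]
        cv2.polylines(im,[((proj(c,q)+.5)*5).astype(np.int32)],True,(0,255,0),1)
    q=[[*(O+Y*(-115+dy)/1e3+X*dx/1e3),.098] for dx,dy in((-14,-16),(-14,16),(14,16),(14,-16))]
    cv2.polylines(im,[((proj(c,q)+.5)*5).astype(np.int32)],True,(0,255,0),1)
    w=im[1150:1480,1180:1830] if n=="top" else im[1000:1380,1050:1640]
    globals()["w"+n]=w
W=np.zeros((600,650,3),np.uint8); t=cv2.resize(wtop,None,fx=.8,fy=.8); W[:t.shape[0],:t.shape[1]]=t
u=cv2.resize(wside,None,fx=.85,fy=.85); W[270:270+u.shape[0],:u.shape[1]]=u
cv2.imwrite("pics/g.png",W[:,:,::-1])
E
python3 g.py
```

```text
top 1 [[286.8, 275.2], [280.9, 277.3], [277.4, 266.4], [283.2, 264.4]]
top -1 [[312.1, 266.3], [306.3, 268.3], [302.6, 257.6], [308.4, 255.5]]
(np.float64(283.2048192771084), np.float64(270.7951807228916)) 83 [0.47132632 0.04043931 0.14      ]
(np.float64(308.53521126760563), np.float64(261.84507042253523)) 71 [ 0.48885926 -0.00883704  0.14      ]
side 1 [[242.0, 216.8], [237.1, 213.6], [244.4, 205.3], [249.4, 208.4]]
side -1 [[264.0, 230.8], [258.8, 227.5], [266.1, 218.9], [271.2, 222.1]]
```

View pics/g.png

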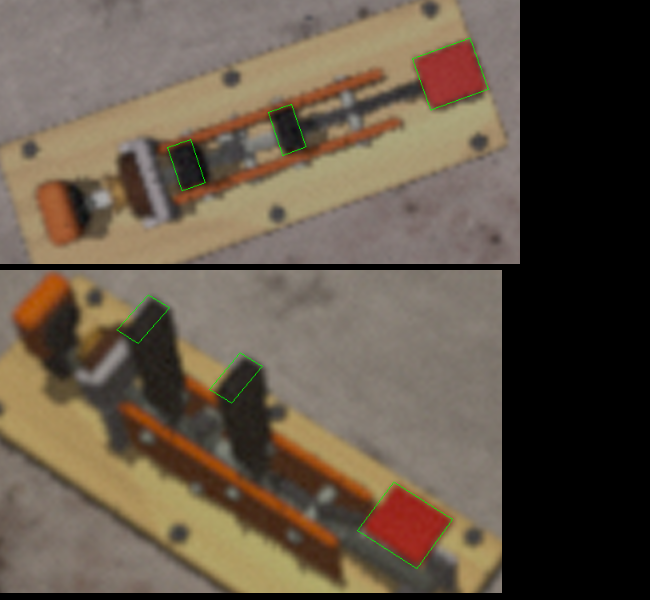

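```bash
python3 -m pendant '[[[25,48,0,-1.7],[25,48,0,0],[25,48,0,0],[25,48,0,0],[25,48,0,0]]]' -1 20
```

```text
time: 0.8
ee_pos: [0.3146, -0.2893, 0.4048]
tcp_rot: [180.0, -0.0, 19.4]
force: [0.6, 0.9, 0.3]
width: 0.997
finger_force: 0.0
```

```bash
python3 -m pendant '[[[25,48,0,0],[25,48,0,0],[25,48,0,0],[25,48,0,0],[25,48,0,0]]]'
```

```text
time: 1.3
ee_pos: [0.4301, -0.0673, 0.4051]
tcp_rot: [179.9, -0.1, 19.5]
force: [0.9, -1.1, 0.2]
width: 1.002
finger_force: 0.0
```

The overlay outlines sit on both grips and the tab in both views, so the squeeze point is about (0.480, 0.0175). Now I move above it and descend.

```bash
python3 -m pendant '[[[16,25,0,0],[15,25,0,0],[0,0,-20,0],[0,0,-30,0],[0,0,0,0]]]'
```

```text
time: 1.8
ee_pos: [0.4597, -0.0188, 0.3503]
tcp_rot: [-179.8, 0.5, 19.5]
force: [-0.2, -0.1, -0.8]
width: 0.995
finger_force: 0.0
```

```bash
python3 -m pendant '[[[10,18,0,0],[10,18,0,0],[0,0,0,0],[0,0,0,0]]]'
```

```text
time: 2.2
ee_pos: [0.4808, 0.0165, 0.3558]
tcp_rot: [179.9, -0.0, 19.5]
force: [-1.2, -0.3, 0.0]
width: 1.001
finger_force: 0.0
```

```bash
python3 -m pendant '[[[-1,1,-25,0],[0,0,-25,0],[0,0,-15,0],[0,0,-10,0],[0,0,0,0]]]' && python3 - <<'E'
from h import *
c=cam("side"); im=c["image"][150:300,170:370]; cv2.imwrite("pics/d.png",cv2.resize(im,None,fx=3.5,fy=3.5,interpolation=cv2.INTER_CUBIC)[:,:,::-1])
E
```

```text
time: 2.7
ee_pos: [0.4792, 0.017, 0.2787]
tcp_rot: [-180.0, 0.1, 19.4]
force: [0.5, 0.1, 0.6]
width: 1.002
finger_force: 0.0
```

View pics/d.png

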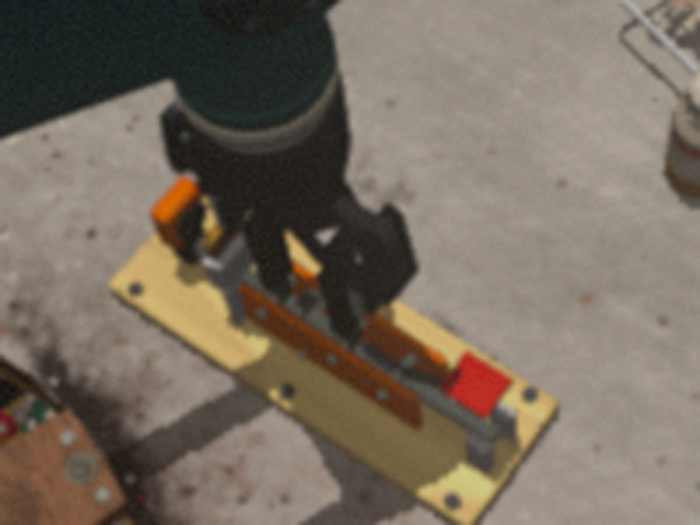

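The picture shows the fingers straddling both grips. The jaw top at crop (177,215) and the tab at (477,385) stay in view. First stroke, at 20 N.

```bash
cat > j.py <<'E'
from h import *
# jaw: y of orange jaw top centroid (z=.087) along the clamp axis, mm
c=cam("top"); d=cam("side"); a=np.radians(19.5); Y=np.array([-np.sin(a),np.cos(a)])
for c,n in((c,"top"),(d,"side")):
    hsv=cv2.cvtColor(c["image"],cv2.COLOR_RGB2HSV)
    m=cv2.inRange(hsv,(5,150,110),(18,255,255)); roi=np.zeros_like(m); lo=proj(c,[[*(np.array([.48,.0175])+Y*.1),.08]])[0].astype(int)
    cv2.circle(roi,tuple(int(v) for v in lo),17,255,-1)
    ys,xs=np.nonzero(m&roi); 
    if len(xs): print(n,len(xs),round(float((onz(c,(xs.mean(),ys.mean()),.087)[:2]-[.48,.0175])@Y*1e3),1))
E
python3 j.py; python3 -m pendant '[[[0,0,0,0],[0,0,0,0],[0,0,0,0],[0,0,0,0]]]' 0.0 20;python3 -m pendant '[[[0,0,0,0],[0,0,0,0],[0,0,0,0]]]' 0.16 20; python3 j.py
```

```text
side 105 96.0
time: 3.25
ee_pos: [0.4802, 0.018, 0.2836]
tcp_rot: [180.0, -0.2, 19.5]
force: [-5.3, 0.8, 12.4]
width: 0.5
finger_force: 8.7
time: 3.55
ee_pos: [0.4801, 0.0181, 0.2841]
tcp_rot: [180.0, -0.2, 19.5]
force: [-4.4, 1.6, 14.3]
width: 0.446
finger_force: 21.8
side 107 87.1
```

```bash
python3 -m pendant '[[[0,0,0,0],[0,0,0,0],[0,0,0,0],[0,0,0,0],[0,0,0,0]]]' -0.75; python3 j.py; python3 -m pendant '[[[0,0,0,0],[0,0,0,0],[0,0,0,0],[0,0,0,0],[0,0,0,0]]]' 0.14 20; python3 j.py
```

```text
time: 4.15
ee_pos: [0.4797, 0.0176, 0.2794]
tcp_rot: [-180.0, 0.0, 19.5]
force: [-0.2, -0.9, -0.4]
width: 0.872
finger_force: 0.0
side 108 88.3
time: 4.75
ee_pos: [0.4798, 0.0179, 0.2832]
tcp_rot: [180.0, -0.1, 19.5]
force: [-4.7, 2.4, 14.6]
width: 0.453
finger_force: 21.0
side 107 81.9
```

```bash
python3 -m pendant '[[[0,0,0,0],[0,0,0,0],[0,0,0,0],[0,0,0,0],[0,0,0,0]]]' -0.75; python3 j.py; python3 -m pendant '[[[0,0,0,0],[0,0,0,0],[0,0,0,0]]]' -0.2 20; python3 -m pendant '[[[0,0,0,0],[0,0,0,0]]]' 0; python3 -m pendant '[[[0,0,0,0],[0,0,0,0],[0,0,0,0]]]' 0.16; python3 j.py
```

```text
time: 5.35
ee_pos: [0.4797, 0.0176, 0.2793]
tcp_rot: [-180.0, 0.0, 19.5]
force: [-0.9, -0.3, -0.8]
width: 0.875
finger_force: 0.0
side 104 82.1
time: 5.75
ee_pos: [0.4799, 0.0179, 0.2816]
tcp_rot: [-180.0, -0.1, 19.5]
force: [-2.5, 0.6, 7.3]
width: 0.601
finger_force: 13.3
time: 5.95
ee_pos: [0.4798, 0.0179, 0.2823]
tcp_rot: [-180.0, -0.1, 19.5]
force: [-4.6, 0.9, 11.2]
width: 0.553
finger_force: 19.3
time: 6.25
ee_pos: [0.4798, 0.0179, 0.2825]
tcp_rot: [180.0, -0.1, 19.5]
force: [-4.7, 1.4, 11.6]
width: 0.534
finger_force: 19.3
side 106 81.1
```

The jaw is on the core now. I raise the pinch gently to 24 N.

```bash
python3 -m pendant '[[[0,0,0,0],[0,0,0,0],[0,0,0,0],[0,0,0,0]]]' 0.16 22; python3 -m pendant '[[[0,0,0,0],[0,0,0,0],[0,0,0,0],[0,0,0,0],[0,0,0,0]]]' 0.16 24;  python3 -m pendant '[[[0,0,0,0],[0,0,0,0],[0,0,0,0],[0,0,0,0],[0,0,0,0]]]'; python3 j.py
```

```text
time: 6.75
ee_pos: [0.4798, 0.0179, 0.2832]
tcp_rot: [180.0, -0.1, 19.5]
force: [-5.5, 0.7, 14.3]
width: 0.456
finger_force: 22.0
time: 7.25
ee_pos: [0.4798, 0.0179, 0.2833]
tcp_rot: [180.0, -0.1, 19.5]
force: [-6.2, 1.3, 14.4]
width: 0.451
finger_force: 23.6
time: 7.75
ee_pos: [0.4798, 0.0179, 0.2833]
tcp_rot: [180.0, -0.1, 19.5]
force: [-5.5, 0.9, 14.0]
width: 0.454
finger_force: 23.6
side 103 77.3
```

```bash
python3 -m pendant '[[[0,0,0,0],[0,0,0,0],[0,0,0,0],[0,0,0,0],[0,0,0,0]]]' -0.75; python3 j.py; python3 -m pendant '[[[0,0,0,0],[0,0,0,0],[0,0,0,0]]]' -0.2 20; python3 -m pendant '[[[0,0,0,0],[0,0,0,0]]]' 0; python3 -m pendant '[[[0,0,0,0],[0,0,0,0],[0,0,0,0]]]' 0.16 22;python3 -m pendant '[[[0,0,0,0],[0,0,0,0],[0,0,0,0],[0,0,0,0],[0,0,0,0]]]' 0.16 24;  python3 -m pendant '[[[0,0,0,0],[0,0,0,0],[0,0,0,0],[0,0,0,0],[0,0,0,0]]]'; python3 j.py
```

```text
time: 8.35
ee_pos: [0.4797, 0.0176, 0.2793]
tcp_rot: [-180.0, 0.0, 19.5]
force: [0.5, 0.3, 0.9]
width: 0.878
finger_force: 0.0
side 96 80.0
time: 8.75
ee_pos: [0.4799, 0.0179, 0.2816]
tcp_rot: [-180.0, -0.1, 19.5]
force: [-2.4, 0.7, 7.2]
width: 0.601
finger_force: 7.2
time: 8.95
ee_pos: [0.4798, 0.0179, 0.2826]
tcp_rot: [-180.0, -0.1, 19.5]
force: [-4.6, 0.5, 11.9]
width: 0.526
finger_force: 21.9
time: 9.25
ee_pos: [0.4798, 0.0179, 0.2826]
tcp_rot: [-180.0, -0.1, 19.5]
force: [-4.9, 0.8, 11.2]
width: 0.527
finger_force: 21.6
time: 9.75
ee_pos: [0.4798, 0.0179, 0.2827]
tcp_rot: [180.0, -0.1, 19.5]
force: [-4.4, 0.6, 11.4]
width: 0.515
finger_force: 23.3
time: 10.25
ee_pos: [0.4798, 0.0179, 0.2827]
tcp_rot: [-180.0, -0.1, 19.5]
force: [-4.6, 1.9, 11.2]
width: 0.522
finger_force: 23.3
side 105 77.5
```

```bash
python3 -m pendant '[[[0,0,0,0],[0,0,0,0],[0,0,0,0],[0,0,0,0],[0,0,0,0]]]' 0.16 26; python3 -m pendant '[[[0,0,0,0],[0,0,0,0],[0,0,0,0]]]'; python3 j.py;  python3 -m pendant '[[[0,0,0,0],[0,0,0,0],[0,0,0,0],[0,0,0,0],[0,0,0,0]]]' -0.75; python3 j.py
python3 - <<'E'
from h import *
c=cam("side"); im=c["image"][175:255,195:300]; cv2.imwrite("pics/e.png",cv2.resize(im,None,fx=7,fy=7,interpolation=cv2.INTER_CUBIC)[:,:,::-1])
E
```

```text
time: 10.85
ee_pos: [0.4798, 0.0179, 0.2828]
tcp_rot: [180.0, -0.1, 19.5]
force: [-4.6, 0.9, 13.0]
width: 0.513
finger_force: 25.4
time: 11.15
ee_pos: [0.4798, 0.0179, 0.2828]
tcp_rot: [-180.0, -0.1, 19.5]
force: [-6.3, 2.0, 12.9]
width: 0.51
finger_force: 25.4
side 106 77.4
time: 11.75
ee_pos: [0.4797, 0.0176, 0.2794]
tcp_rot: [-180.0, 0.0, 19.5]
force: [-0.1, 0.7, -0.4]
width: 0.875
finger_force: 0.0
side 94 80.0
```

View pics/e.png

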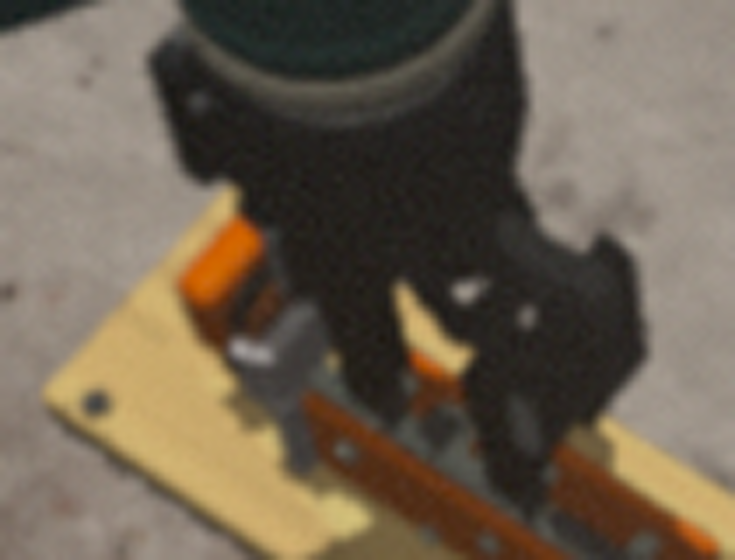

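The jaw top (crop (225,262)) now sits right beside the ring and nest. A confirming stroke should stall at the same width if the core is home.

```bash
python3 -m pendant '[[[0,0,0,0],[0,0,0,0],[0,0,0,0]]]' -0.2 20; python3 -m pendant '[[[0,0,0,0],[0,0,0,0]]]' 0; python3 -m pendant '[[[0,0,0,0],[0,0,0,0],[0,0,0,0],[0,0,0,0]]]' 0.16 24;  python3 -m pendant '[[[0,0,0,0],[0,0,0,0],[0,0,0,0],[0,0,0,0],[0,0,0,0]]]' 0.16 26; python3 j.py; python3 -m pendant '[[[0,0,0,0],[0,0,0,0],[0,0,0,0],[0,0,0,0]]]' -1; python3 -m pendant '[[[0,0,30,0],[0,0,40,0],[0,0,40,0],[15,-40,0,0],[15,-40,0,0]]]'; python3 -m pendant '[[[10,-30,0,0],[0,0,0,0],[0,0,0,0]]]' 1
```

```text
time: 12.2
ee_pos: [0.4799, 0.0179, 0.2816]
tcp_rot: [-180.0, -0.1, 19.5]
force: [-3.5, 0.8, 7.2]
width: 0.601
finger_force: 7.3
time: 12.4
ee_pos: [0.4798, 0.0179, 0.2827]
tcp_rot: [-180.0, -0.1, 19.5]
force: [-5.4, 0.8, 11.7]
width: 0.529
finger_force: 22.0
time: 12.8
ee_pos: [0.4798, 0.018, 0.2827]
tcp_rot: [180.0, -0.1, 19.5]
force: [-5.8, 1.3, 12.5]
width: 0.522
finger_force: 23.3
time: 13.3
ee_pos: [0.4798, 0.018, 0.2829]
tcp_rot: [180.0, -0.1, 19.5]
force: [-5.3, 0.8, 12.4]
width: 0.509
finger_force: 25.3
side 107 77.4
time: 13.8
ee_pos: [0.4797, 0.0176, 0.2793]
tcp_rot: [-180.0, 0.0, 19.5]
force: [0.2, 0.6, 0.4]
width: 0.998
finger_force: 0.0
time: 14.3
ee_pos: [0.5102, -0.0625, 0.3921]
tcp_rot: [179.8, -0.2, 19.7]
force: [1.2, 0.4, -0.1]
width: 0.999
finger_force: 0.0
time: 14.6
ee_pos: [0.5198, -0.0928, 0.389]
tcp_rot: [-179.9, 0.1, 19.4]
force: [-0.7, -0.3, -0.3]
width: 0.515
finger_force: 0.0
```

The stall width is the same (0.51). With the arm now above the tab, I check the jaw before releasing.

```bash
python3 j.py; python3 - <<'E'
from h import *
a=cv2.imread("pics/side0.png"); t0=cv2.imread("pics/top0.png"); b=cam("side")["image"][:,:,::-1]; t=cam("top")["image"][:,:,::-1]
f=lambda x,y0,x0:cv2.resize(x[y0:y0+50,x0:x0+70],(385,275),interpolation=cv2.INTER_CUBIC)
W=np.vstack([np.hstack([f(a,195,205),f(b,195,205)]),np.hstack([f(t0,245,235),f(t,245,235)])]); cv2.imwrite("pics/f.png",W)
E
```

```text
top 99 81.1
side 110 79.6
```

View pics/f.png

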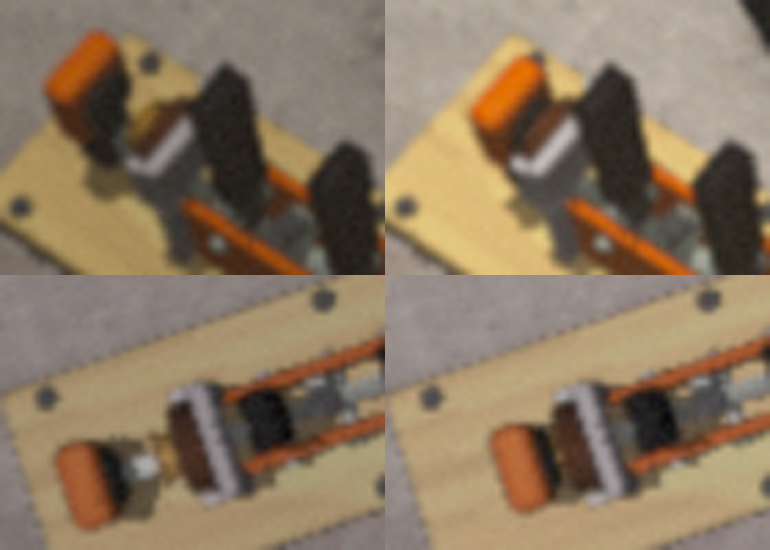

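The images show the jaw parked on the ring, with only a thin brass strip left at (558,455). It started at about (150–178,455). Now I press the tab.

```bash
python3 -m pendant '[[[-1,2,-40,0],[0,0,-40,0],[0,0,-24,0],[0,0,0,0],[0,0,0,0]]]' 1; python3 -m pendant '[[[0,0,-5,0],[0,0,-4,0],[0,0,-3,0],[0,0,0,0]]]'; python3 -m pendant '[[[0,0,-2,0],[0,0,0,0]]]'
```

```text
time: 15.3
ee_pos: [0.5188, -0.0897, 0.2863]
tcp_rot: [180.0, -0.0, 19.6]
force: [-0.3, -0.8, 0.9]
width: -0.004
finger_force: 0.0
time: 15.7
ee_pos: [0.5187, -0.0904, 0.2737]
tcp_rot: [180.0, 0.0, 19.5]
force: [0.4, 1.0, -0.3]
width: 0.002
finger_force: 0.0
time: 15.9
ee_pos: [0.5187, -0.0904, 0.2716]
tcp_rot: [-180.0, 0.0, 19.5]
force: [0.0, 0.3, 0.3]
width: 0.002
finger_force: 0.0
```

```bash
python3 -m pendant '[[[0,0,-3,0],[0,0,-3,0],[0,0,-2,0],[0,0,0,0]]]';python3 -m pendant '[[[0,0,-1,0],[0,0,0,0],[0,0,0,0],[0,0,0,0]]]'; python3 j.py
```

```text
time: 16.3
ee_pos: [0.5197, -0.0926, 0.2665]
tcp_rot: [179.5, -0.1, 19.4]
force: [-1.3, -8.3, 7.8]
width: -0.005
finger_force: 4.4
time: 16.7
ee_pos: [0.5197, -0.0929, 0.266]
tcp_rot: [179.4, -0.2, 19.4]
force: [-0.6, -8.7, 8.9]
width: 0.0
finger_force: 4.8
top 98 108.7
```

```bash
python3 -m pendant '[[[0,0,0,0],[0,0,0,0],[0,0,0,0],[0,0,0,0],[0,0,0,0]]]'; python3 -m pendant '[[[0,0,0,0],[0,0,0,0],[0,0,0,0],[0,0,0,0],[0,0,0,0]]]'; sed 's/,17,255/,26,255/' j.py>j2.py; python3 j2.py
```

```text
time: 17.3
ee_pos: [0.5197, -0.0928, 0.266]
tcp_rot: [179.4, -0.2, 19.4]
force: [-0.8, -8.4, 8.3]
width: 0.001
finger_force: 4.8
time: 17.8
ee_pos: [0.5197, -0.0928, 0.266]
tcp_rot: [179.4, -0.2, 19.4]
force: [-0.8, -9.0, 9.3]
width: 0.001
finger_force: 4.8
top 98 108.6
```

```bash
python3 -m pendant '[[[0,0,5,0],[0,0,10,0],[0,0,40,0],[0,0,40,0],[-10,-40,20,0]]]'; python3 -m pendant '[[[-10,-50,0,0],[-10,-50,0,0],[0,0,0,0]]]'; python3 j2.py;  python3 - <<'E'
from h import *
t0=cv2.imread("pics/top0.png");c=cam("top"); s=cam("side"); b=s["image"][:,:,::-1]; t=c["image"][:,:,::-1]
f=lambda x,y0,x0:cv2.resize(x[y0:y0+50,x0:x0+70],(385,275),interpolation=cv2.INTER_CUBIC)
W=np.vstack([np.hstack([f(t0,245,235),f(t,245,235)]),np.hstack([f(b,195,205),f(t,225,300)])]); cv2.imwrite("pics/k.png",W)
def diff(n,a,b):
    d=cv2.absdiff(a,b).max(2)>60; 
    for p,z in(((316,148),0),((392,203),0),((404,258),0)): print(n,p,d[p[1]-25:p[1]+25,p[0]-20:p[0]+20].sum())
diff("top",t0,t)
E
```

```text
time: 18.4
ee_pos: [0.5098, -0.1274, 0.3818]
tcp_rot: [180.0, -0.4, 19.9]
force: [0.5, -1.2, 0.3]
width: -0.0
finger_force: 0.0
time: 18.7
ee_pos: [0.4878, -0.2328, 0.3774]
tcp_rot: [179.9, 0.1, 19.1]
force: [0.7, 0.6, -0.6]
width: -0.003
finger_force: 0.0
top 98 108.6
side 103 105.8
top (316, 148) 0
top (392, 203) 0
top (404, 258) 242
```

View pics/k.png

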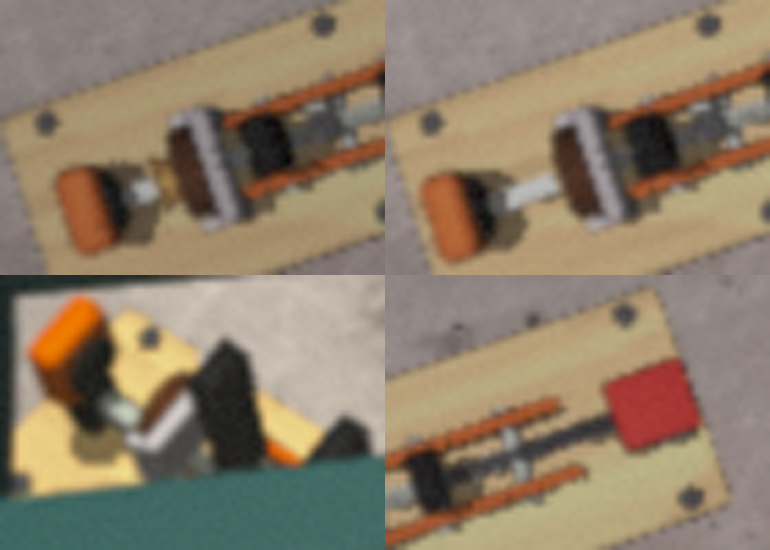

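The right-hand view shows the jaw fully open at (450,215), past where it started at (85,210). No brass stands proud of the ring, and the tab is up. The jaw travelled about 30 mm back from its squeezed position, which matches the core being home. The bottle and the tablet have not changed. The difference at the ring clamp is most likely the arm, which now hovers above it at z 0.2 m without contact.

```bash
python3 -c "from plant import job; print(job.close_job())"
```

```text
the job is handed in; nothing more can be done
None
```

I pressed the core home with a measured pinch of at most about 25 N, estimated at under 30 N of jaw push; the release tab then let the jaw slide fully open, and I handed the job in at about 19 s. The bottle and tablet were unchanged in the last image, but I could not confirm the ring clamp by image because its patch had changed, most likely from the arm above it; the arm never went near it at its height.

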